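Seat a glass blank in its engraving nest

ROBOT

A 7-joint arm with a two-finger parallel gripper is mounted at the origin on the work surface. World frame = base frame: x ahead of the robot, y to its left, z up, the work surface at z = 0. Lengths are in m, angles in rad, forces in N, time in s.
With the tool pointing down it reaches from about 0.425 to 0.875 m from the base axis. Payload 4.7 kg.
Tool frame: the origin (TCP) lies at the very end of the fingers, on their centre line; the grasp point (between the pads) lies 19 mm behind it (grip_point_offset is the distance from the TCP to the grasp point, in m); x points along the fingers, z is the direction in which the jaws open and shut, and the axes are right-handed (so a half turn about x gives the same grasp; the last joint's range is limited). The gripper opens to 87 mm and grips with 3 to 60 N. Pads are 19 mm wide; open, the fingers measure 117 mm over their backs; the gripper's body (75 mm by 190 mm) begins 51 mm behind the grasp point.
Start: joints at [-1.183, 0.321, -0.07, 1.45, 0.023, 1.371, -0.057], TCP at [0.237, 0.605, 0.223] pointing down, gripper open.
Joint ranges: [-2.86, 2.86], [-0.3, 2.09], [-1.38, 1.24], [0.06, 2.45], [-1.56, 4.7], [0.09, 2.05], [-2.69, 2.69]. Speed limits (rad/s): [2.57, 2.57, 3.14, 3.14, 3.14, 3.14, 3.14].

INTERFACE

Orientations are given as a rotation vector (axis times angle).
In Python, from bench import get_state, get_image, calibration, close_job, grip_point_offset gives the robot as it stands.
- The arm moves only by the tool play_rows, never from a script. Its argument "targets" is a list of rows, each an object with "claw": the closure, from 0 (fully open) to 1 (shut); "linear": the shift along the tool's x, y, z as a fraction of full scale, a list of three; "rotation": the turn, a rotation vector about the tool's x, y, z as a fraction of full scale, a list of three. In form: [{"claw": claw, "linear": [x, y, z], "rotation": [wx, wy, wz]}, ...]. A call has 1 to 10 rows; each row shifts and turns the pose as measured when the row begins, along the tool's axes as they then stand; what a row does not reach is not made up. Full scale, the value 1, is 2.5 cm for a shift and 90 degrees for a turn. A row lasts 1/12 s, in which the tool goes at most 41.7 mm and 7.16 degrees, less where a joint would pass 70% of its speed; a pose out of reach is approached as far as the arm can. A call with a number of a shift or a turn outside -1 to 1 is refused whole. A call with a gripper value outside its range is refused whole. The fingers move at their own pace and stop on an object; "newtons" is the grip in N (left out, the last holds). Time passes only in rows, so rows that do not move let the fingers close. It gives the time, the measured TCP pose, the force and the opening at its end, in the units of the state.
- get_state(): the state, without advancing time (a new reading comes with each control period).
- get_image(name): name is "side" or "top"; returns the picture (400x640x3 uint8, blue, green, red); there is no depth.
- calibration(name): a dict with "fx", "fy", "cx", "cy" (pixels), "dist_coeffs" ([k1, k2, p1, p2, k3] as OpenCV has them; the pictures are not rectified), "rvec" (rotation vector, rad) and "tvec" (3), from world to camera coordinates, as OpenCV has them. Camera axes: x right, y down, z forward; pixel columns grow to the right and rows downward; lengths in m; the calibration is good to about 2 mm. A picture is of the moment at which its call begins. calibration takes no time and is no camera call.
- close_job(): hands the job in, once; it reports no verdict.
The state is a dict: "time": time; "joint_positions": joint angles; "qd": joint speeds; "joint_torque": joint torques, N m; "position": TCP position; "tool_rot": TCP orientation; "ft_force": force on the tool from outside, world axes, zero at the start; "torque": the same for the moment, N m; "grip_width": opening from 0.0 (shut) to 1.0 (fully open).
Only numpy, scipy, OpenCV 4.12 (cv2) and the standard library are available. Lean on these libraries where they do the work, as an engineer would, in place of code of your own. Each camera call takes 0.05 s, during which the arm holds its last target. There are 200 camera calls.

TASK

Slide the round frosted-glass blank across the top of the dark grey nest plate, without picking it up, until it drops into the cork-lined round recess and lies flat at the bottom. Then swing the brass clip round by pushing it, fully home to its stop, so that it reaches over the blank. Leave the jar, the felt bob and the brush where they are, and finish clear of everything.

Things in the scene. Friction and masses are not known exactly. Their poses are not given: they have to be found in the camera images.
- nest: fixed work-holding nest that stands on a 4 mm rubber bench mat and does not move: a dark grey plastic block 230 x 150 mm on an aluminium sub-plate 250 x 170 x 10 mm; flat top face 34 mm above its origin (38 mm above the bench). Origin: centre of its underside; x along the 230 mm length, y along the width, z up. It may stand at any yaw. The recess is towards its -x end, the free land on which the blank lies towards +x. The clip is screwed on at the -x end
- seat (a point): centre of the recess floor, 50 mm from the nest's origin along its -x: a round recess of 74 mm diameter, 6 mm deep, lined with cork, with the push-out hole showing as a dark spot in the middle. A blank in it stands 3 mm proud of the top face. Axes as the nest
- blank: loose round disc of frosted pale glass, 70 mm in diameter, 9 mm thick, about 90 g, lying flat on the top face of the nest, its centre 60 to 125 mm from the recess centre. Origin: centre of its underside; z up
- clip (a joint): brass swing clip, a flat bar 14 mm wide and 5 mm thick that reaches 45 mm from its pivot, its underside 5 mm above the nest's top face. Value in rad: 0 = open, pointing along the nest's +y; it grows as the clip swings towards the nest's +x (clockwise from above), to the stop at 1.57 = home, pointing at the recess centre, its end over the blank. Stiff by friction only (about 1 N at the stud), stays where it is left
- clip_stud (a point): centre of the top of the upright thumb stud on the clip, 36 mm from the pivot: brass pin of 10 mm diameter that stands 16 mm up from the clip bar; its top is 26 mm above the nest's top face
- clip_pivot (a point): the clip's pivot axis, 101 mm from the nest's origin along its -x, at the height of the bar's underside (5 mm above the top face); a screw head of 15 mm diameter there reaches 15 mm above the top face
- jar: bystander: lidded amber glass jar, 60 mm in diameter, 70 mm high, standing on the mat beside the nest; origin: centre of its underside
- bob: bystander: off-white felt polishing bob, 40 mm in diameter, 60 mm high with its steel shank up, standing on the mat beside the nest; origin: centre of its underside
- brush: bystander: small brush, 170 mm long, lying on the mat along the nest's other side; origin: under its middle, x along its length
Things that resemble listed ones, but are neither listed nor needed, are in the scene too. What is meant by the blank is not red, and is the smaller of those in its own colour.

How it is judged:
On the way, in this order (a step that is already met when the one before it is completed fails the run):
1. the blank lies flat in the bottom of the recess (horizontal distance between blank and seat below 0.005 m and z of blank in the frame of seat below 0.002 m and angle between blank's own z axis and vertical below 0.05 rad), for 0.2 s.
2. the clip has been swung home over the blank (value of joint clip above 1.45 rad), for 0.2 s.
At the end, for the whole second after the job is handed in: The blank rests flat in the recess (centre within 5 mm of the recess centre, underside within 2 mm of its floor, tilt under 0.05 rad) and the clip is within 0.12 rad of its stop over it (all of step 1 and linear speed of blank below 0.02 m/s and value of joint clip above 1.45 rad); the robot touches nothing.
It fails at once if the blank was lifted off the nest (its centre more than 8 mm above the top face) (z of blank in the frame of nest above 0.042 m).
It fails at once if the blank was pushed off the nest or stood on edge (z of blank in the frame of nest below 0.02 m or angle between blank's own z axis and vertical above 0.5 rad).
It fails at once if the jar was moved more than 25 mm (distance of jar from where it was at the start of the episode above 0.025 m).
It fails at once if the bob was moved more than 25 mm (distance of bob from where it was at the start of the episode above 0.025 m).
It fails at once if the brush was moved more than 25 mm (distance of brush from where it was at the start of the episode above 0.025 m).
It also fails if it takes over 51 s, if anything falls off the work surface, if the arm or the gripper's body presses on something with over 40 N, if the wrist force passes 120 N, or if a joint passes its speed limit or range.

## Working session

There is one attempt and no reset: what is moved stays moved. The work goes in short steps, Python scripts to look and compute and a tool call to move; the robot and the scene stay as the last step left them, time stands still between calls to the robot, and variables do not carry over. Pictures are saved under pics/ and viewed, about 8 in all and at most 12, crops included, and the job is handed in when it is done.

Besides the shell and the picture viewer there is one more tool, called as name(argument=value, ...) on one line, values as JSON. play_rows: Moves the arm, as the interface text tells. Shift numbers are shares of 2.5 cm and turn numbers shares of 90 degrees, none past 1 either way. Its arguments: {"type":"object","properties":{"targets":{"type":"array"},"newtons":{"type":"number"}},"required":["targets"]}

```bash
mkdir -p pics; cat > h.py <<'E'
import numpy as np,cv2
from bench import get_state,get_image,calibration
def ray(cam,px,z):
    c=calibration(cam);K=np.array([[c['fx'],0,c['cx']],[0,c['fy'],c['cy']],[0,0,1]])
    R=cv2.Rodrigues(np.array(c['rvec'],float))[0];t=np.array(c['tvec'],float).ravel()
    p=cv2.undistortPoints(np.array(px,float).reshape(-1,1,2),K,np.array(c['dist_coeffs'],float)).reshape(-1,2)
    d=np.c_[p,np.ones(len(p))]@R;o=-R.T@t
    return o+d*((z-o[2])/d[:,2])[:,None]
def proj(cam,P):
    c=calibration(cam);K=np.array([[c['fx'],0,c['cx']],[0,c['fy'],c['cy']],[0,0,1]])
    return cv2.projectPoints(np.array(P,float).reshape(-1,1,3),np.array(c['rvec'],float),np.array(c['tvec'],float),K,np.array(c['dist_coeffs'],float))[0].reshape(-1,2)
E
python3 - <<'E'
from h import *
for n in('top','side'):
    cv2.imwrite(f'pics/{n}0.png',get_image(n)); c=calibration(n); R=cv2.Rodrigues(np.array(c['rvec']))[0]; print(n,-R.T@np.array(c['tvec']),c['fx'])
s=get_state();print(s['position'],s['tool_rot'],cv2.Rodrigues(np.array(s['tool_rot']))[0].round(3),s['time'])
E
```

```text
top [0.48178862 0.10722723 0.91072371] 410.01063177618056
side [ 0.0498701  -0.54292336  0.80912232] 480.12036640624666
[0.23717895 0.60463384 0.22157473] [-0.93072718  1.36455853  0.92898089] [[-0.001 -0.931  0.365]
 [-0.002  0.365  0.931]
 [-1.    -0.    -0.002]] 0.1
```

View pics/top0.png

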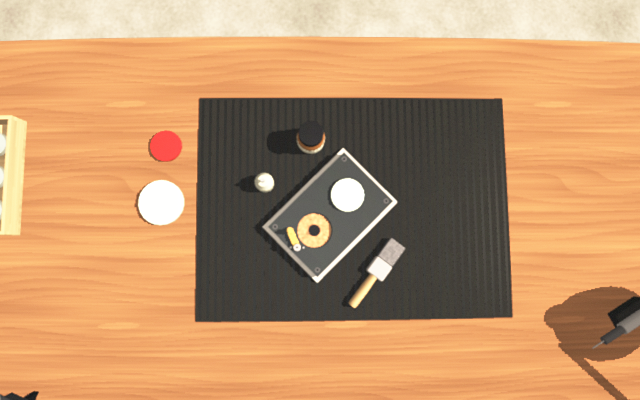

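View pics/side0.png

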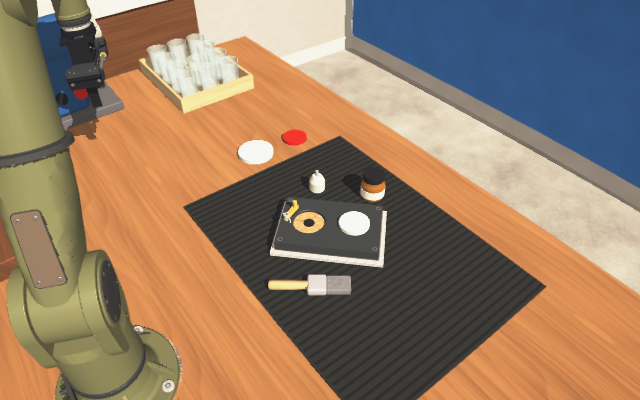

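The top view shows three candidates for the blank: the white disc on the nest at (347,195), a larger white disc on the table at (161,203), and a red disc at (166,146). The blank is the smaller white one on the nest. The recess is at (314,231), the clip at about (294,238), the jar at (311,138), the bob at (264,182) and the brush at (378,270).

```bash
python3 - <<'E'
from h import *
im=cv2.imread('pics/top0.png')
hsv=cv2.cvtColor(im,cv2.COLOR_BGR2HSV)
def blobs(m,roi):
    k=np.zeros(m.shape,np.uint8);x0,y0,x1,y1=roi;k[y0:y1,x0:x1]=m[y0:y1,x0:x1]
    n,l,s,c=cv2.connectedComponentsWithStats(k)
    return [(s[i].tolist(),c[i].round(2),(l==i)) for i in range(1,n) if s[i][4]>40]
w=((hsv[...,1]<60)&(hsv[...,2]>170)).astype(np.uint8)
for s,c,m in blobs(w,(325,172,370,217))+blobs(w,(130,170,190,230)):
    z=.047; ct=cv2.findContours(m.astype(np.uint8),0,1)[0][0]; (cx,cy),r=cv2.minEnclosingCircle(ct)
    print('white',s,c,(cx,cy,r),ray('top',[c],z).round(4))
o=((hsv[...,1]>70)&(hsv[...,2]>120)).astype(np.uint8)
for s,c,m in blobs(o,(280,205,335,260)):
    ct=cv2.findContours(m.astype(np.uint8),0,1)[0][0]
    print('cork/brass',s,c,cv2.fitEllipse(ct),ray('top',[cv2.fitEllipse(ct)[0]],.032).round(4))
# rough axes
for n,p,z in(('c1',(344,150),.014),('c2',(397,202),.014),('c3',(317,282),.014),('c4',(263,227),.014),('pivot',(297,247),.05),('jar',(311,137),.07),('bob',(264,182),.04)):print(n,ray('top',[p],z).round(4))
cv2.imwrite('pics/crop.png',cv2.resize(im[140:300,250:420],None,fx=3.7,fy=3.7,interpolation=cv2.INTER_CUBIC))
E
```

```text
white [331, 178, 34, 34, 899] [347.23 194.49] (347.1363525390625, 194.56817626953125, 16.93650245666504) [[0.571  0.0182 0.047 ]]
white [138, 180, 46, 45, 1619] [160.72 202.2 ] (160.5, 202.0, 23.048959732055664) [[0.5569 0.4128 0.047 ]]
cork/brass [286, 213, 45, 35, 1018] [310.12 230.93] ((310.6455383300781, 230.67343139648438), (32.99475860595703, 42.57560348510742), 77.04048919677734) [[0.4952 0.0962 0.032 ]]
c1 [[0.674  0.0204 0.014 ]]
c2 [[ 0.5571 -0.0953  0.014 ]]
c3 [[0.3846 0.083  0.014 ]]
c4 [[0.5042 0.1997 0.014 ]]
pivot [[0.4612 0.1251 0.05  ]]
jar [[0.6899 0.0945 0.07  ]]
bob [[0.5996 0.1952 0.04  ]]
```

View pics/crop.png

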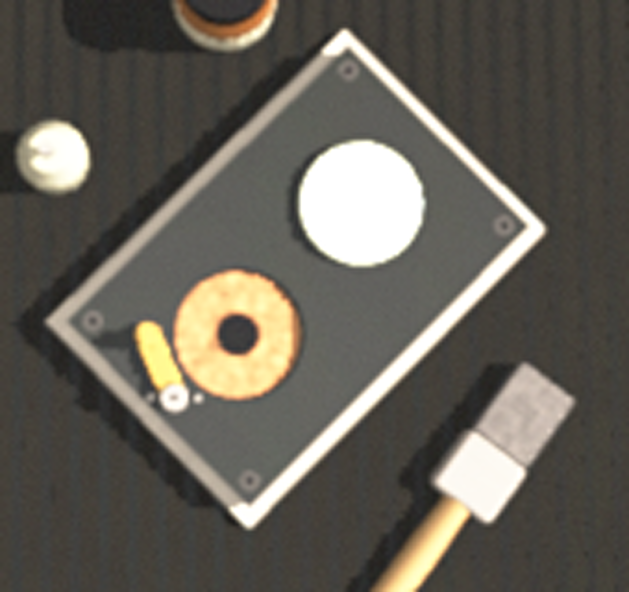

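The crop shows the blank as a plain white disc on the nest land, with the cork recess and its dark hole down-left of it. The brass clip has its screw head at crop (174,398) and points roughly up-left. Next I'll refine these positions and work out the grasp.

```bash
python3 - <<'E'
from h import *
im=cv2.imread('pics/top0.png');g=im.astype(int)
hsv=cv2.cvtColor(im,cv2.COLOR_BGR2HSV)
print('hsv cork',hsv[231,325],'brass',hsv[234,292],hsv[240,294],'dark',hsv[231,314])
# sub-plate outline -> rect
m=np.zeros(im.shape[:2],np.uint8)
c=[(344,150),(397,202),(317,282),(263,227)]
W=ray('top',c,.014)[:,:2]; rc=cv2.minAreaRect(W.astype(np.float32)*1000);print('rect',rc)
x=((W[0]-W[3])+(W[1]-W[2]));x/=np.linalg.norm(x);print('xaxis',x,np.degrees(np.arctan2(x[1],x[0])),'centre',W.mean(0))
y=np.array([-x[1],x[0]])
# cork circle: outer contour points in x+ half
o=((hsv[...,0]<17)&(hsv[...,1]>70)&(hsv[...,2]>120)).astype(np.uint8);k=np.zeros_like(o);k[205:260,296:340]=o[205:260,296:340]
ct=max(cv2.findContours(k,0,1)[0],key=len)[:,0];P=ray('top',ct,.036)[:,:2]
P=P[(P-[.4956,.0882])@x>-.02]
A=np.c_[2*P,np.ones(len(P))];s=np.linalg.lstsq(A,(P**2).sum(1),rcond=None)[0];print('cork circ',s[:2],np.sqrt(s[2]+s[:2]@s[:2]))
h=(hsv[222:240,305:323,2]<90);ys,xs=np.nonzero(h);print('hole',len(xs),xs.mean()+305,ys.mean()+222);seat=ray('top',[(xs.mean()+305,ys.mean()+222)],.030)[0,:2];print(seat)
w=((hsv[...,1]<60)&(hsv[...,2]>200)).astype(np.uint8);k=np.zeros_like(w);k[172:217,325:370]=w[172:217,325:370]
ct=max(cv2.findContours(k,0,1)[0],key=len)[:,0];P=ray('top',ct,.047)[:,:2]
A=np.c_[2*P,np.ones(len(P))];s=np.linalg.lstsq(A,(P**2).sum(1),rcond=None)[0];b=s[:2];print('blank circ',b,np.sqrt(s[2]+b@b))
d=seat-b;print('delta nest xy',d@x,d@y)
# side view check
S=cv2.imread('pics/side0.png');hs=cv2.cvtColor(S,cv2.COLOR_BGR2HSV)
w=((hs[...,1]<60)&(hs[...,2]>200)).astype(np.uint8);k=np.zeros_like(w);k[205:240,332:375]=w[205:240,332:375]
M=cv2.moments(k,True);print('side blank',ray('side',[(M['m10']/M['m00'],M['m01']/M['m00'])],.046))
h=hs[212:232,298:320,2]<90;ys,xs=np.nonzero(h);print('side hole',len(xs),ray('side',[(xs.mean()+298,ys.mean()+212)],.030))
# desired tool
st=get_state();R=cv2.Rodrigues(np.array(st['tool_rot']))[0];zt=R[:,2];print('tool z yaw',np.degrees(np.arctan2(zt[1],zt[0])),'y',R[:,1],'nest y yaw',np.degrees(np.arctan2(y[1],y[0])))
E
```

```text
hsv cork [ 23  95 255] brass [ 28 110 255] [ 28 109 255] dark [10 12 64]
rect ((530.6688842773438, 52.22985076904297), (167.1422119140625, 248.81956481933594), 44.061195373535156)
xaxis [ 0.69153718 -0.72234086] -46.24808617814869 centre [0.52999679 0.05196369]
cork circ [0.49643324 0.09067085] 0.03633827362950663
hole 75 313.6533333333333 229.94666666666666
[0.49675589 0.08967515]
blank circ [0.57116266 0.01815342] 0.034796375991082894
delta nest xy -0.10311811679188375 -0.0042871161316457365
side blank [[0.57121353 0.01634618 0.046     ]]
side hole 73 [[0.50251254 0.09436727 0.03      ]]
tool z yaw 68.58844385410734 y [-9.30982258e-01  3.65064416e-01 -9.01233155e-05] nest y yaw 43.75191382185131
```

play_rows(targets=[{"claw": 0,"linear": [0,0,0],"rotation": [0.069,0,0]},{"claw": 0,"linear": [0,0,0],"rotation": [0.069,0,0]},{"claw": 0,"linear": [0,0,0],"rotation": [0.069,0,0]},{"claw": 0,"linear": [0,0,0],"rotation": [0.069,0,0]},{"claw": 0,"linear": [0,-1,-0.25],"rotation": [0,0,0]},{"claw": 0,"linear": [0,-1,-0.25],"rotation": [0,0,0]},{"claw": 0,"linear": [0,-1,-0.25],"rotation": [0,0,0]},{"claw": 0,"linear": [0,-1,-0.25],"rotation": [0,0,0]},{"claw": 0,"linear": [0,-1,-0.25],"rotation": [0,0,0]},{"claw": 0,"linear": [0,-1,-0.25],"rotation": [0,0,0]}])

```text
time: 0.93
position: [0.3058, 0.4665, 0.2138]
tool_rot: [-0.596, 1.502, 0.586]
ft_force: [0.4, 0.2, 0.0]
grip_width: 1.0
```

```bash
cat > d.py <<'E'
import sys
from h import *
# distance to go in tool axes (units of 2.5cm) to a world target x y z, and yaw error
st=get_state();R=cv2.Rodrigues(np.array(st['tool_rot']))[0];p=np.array(st['position'])
print(st['time'],p.round(4),'togo',(R.T@(np.array([float(a) for a in sys.argv[1:4]])-p)/.025).round(3),'yaw',np.degrees(np.arctan2(R[1,2],R[0,2])).round(2),'down',R[:,0].round(3),np.array(st['ft_force']).round(2),st['grip_width'])
E
python3 d.py .5712 .0181 .15
```

```text
0.9333 [0.3058 0.4665 0.2138] togo [  2.644 -20.339  -4.505] yaw 43.21 down [-0.009 -0.011 -1.   ] [0.37 0.19 0.03] 1.0004356453724648
```

play_rows(targets=[{"claw": 0,"linear": [0,-1,-0.22],"rotation": [0,0,0]},{"claw": 0,"linear": [0,-1,-0.22],"rotation": [0,0,0]},{"claw": 0,"linear": [0,-1,-0.22],"rotation": [0,0,0]},{"claw": 0,"linear": [0,-1,-0.22],"rotation": [0,0,0]},{"claw": 0,"linear": [0,-1,-0.22],"rotation": [0,0,0]},{"claw": 0,"linear": [0,-1,-0.22],"rotation": [0,0,0]},{"claw": 0,"linear": [0,-1,-0.22],"rotation": [0,0,0]},{"claw": 0,"linear": [0,-1,-0.22],"rotation": [0,0,0]},{"claw": 0,"linear": [0,-1,-0.22],"rotation": [0,0,0]},{"claw": 0,"linear": [0,-1,-0.22],"rotation": [0,0,0]}])

```text
time: 1.77
position: [0.4394, 0.2323, 0.2113]
tool_rot: [-0.599, 1.508, 0.585]
ft_force: [-0.1, -0.0, 0.0]
grip_width: 0.999
```

play_rows(targets=[{"claw": 0,"linear": [0,-1,-0.22],"rotation": [0,0,0]},{"claw": 0,"linear": [0,-1,-0.22],"rotation": [0,0,0]},{"claw": 0,"linear": [0,-1,-0.22],"rotation": [0,0,0]},{"claw": 0,"linear": [0,-1,-0.22],"rotation": [0,0,0]},{"claw": 0,"linear": [0,-1,-0.22],"rotation": [0,0,0]},{"claw": 0,"linear": [0,-1,-0.22],"rotation": [0,0,0]},{"claw": 0,"linear": [0,-1,-0.22],"rotation": [0,0,0]},{"claw": 0,"linear": [0,0,0],"rotation": [0,0,0]},{"claw": 0,"linear": [0,0,0],"rotation": [0,0,0]}])

```text
time: 2.52
position: [0.5345, 0.0619, 0.2094]
tool_rot: [-0.594, 1.515, 0.576]
ft_force: [0.2, 1.0, -0.8]
grip_width: 0.999
```

```bash
python3 d.py .5712 .0181 .15
```

```text
2.5167 [0.5345 0.0619 0.2094] togo [ 2.383 -2.281 -0.046] yaw 42.7 down [-0.018 -0.019 -1.   ] [ 0.19  1.01 -0.77] 0.9985671247127502
```

```bash
cat >> d.py <<'E'
yaw=np.radians(float(sys.argv[4]) if len(sys.argv)>4 else 43.75)
zt=np.array([np.cos(yaw),np.sin(yaw),0]);xt=np.array([0,0,-1.]);D=np.c_[xt,np.cross(zt,xt),zt]
print('rot',(cv2.Rodrigues(R.T@D)[0].ravel()/(np.pi/2)).round(4))
E
python3 d.py .5712 .0181 .15
```

```text
2.5167 [0.5345 0.0619 0.2094] togo [ 2.383 -2.281 -0.046] yaw 42.7 down [-0.018 -0.019 -1.   ] [ 0.19  1.01 -0.77] 0.9985671247127502
rot [-0.0116 -0.0168  0.001 ]
```

play_rows(targets=[{"claw": 0,"linear": [0,-0.8,0],"rotation": [-0.012,-0.017,0.001]},{"claw": 0,"linear": [0,-0.8,0],"rotation": [0,0,0]},{"claw": 0,"linear": [0.5,-0.6,0],"rotation": [0,0,0]},{"claw": 0,"linear": [1,0,0],"rotation": [0,0,0]},{"claw": 0,"linear": [0.7,0,0],"rotation": [0,0,0]},{"claw": 0,"linear": [0,0,0],"rotation": [0,0,0]},{"claw": 0,"linear": [0,0,0],"rotation": [0,0,0]}])

```text
time: 3.1
position: [0.572, 0.0264, 0.1518]
tool_rot: [-0.601, 1.484, 0.607]
ft_force: [0.2, 0.4, 0.8]
grip_width: 1.0
```

```bash
python3 d.py .5712 .0181 .0415
```

```text
3.1 [0.572  0.0264 0.1518] togo [ 4.411 -0.23  -0.263] yaw 44.25 down [-0.001  0.004 -1.   ] [0.19 0.38 0.8 ] 1.000027480966248
rot [ 0.0055  0.0013 -0.002 ]
```

play_rows(targets=[{"claw": 0,"linear": [0,-0.2,-0.25],"rotation": [0.005,0.001,-0.002]},{"claw": 0,"linear": [0.9,0,0],"rotation": [0,0,0]},{"claw": 0,"linear": [0.9,0,0],"rotation": [0,0,0]},{"claw": 0,"linear": [0.9,0,0],"rotation": [0,0,0]},{"claw": 0,"linear": [0.5,0,0],"rotation": [0,0,0]},{"claw": 0,"linear": [0,0,0],"rotation": [0,0,0]},{"claw": 0,"linear": [0,0,0],"rotation": [0,0,0]}])

```text
time: 3.68
position: [0.5753, 0.0208, 0.0778]
tool_rot: [-0.601, 1.473, 0.598]
ft_force: [0.6, 0.3, 0.2]
grip_width: 1.001
```

```bash
python3 d.py .5712 .0181 .0415
```

```text
3.6833 [0.5753 0.0208 0.0778] togo [ 1.45   0.046 -0.21 ] yaw 44.02 down [ 0.012  0.003 -1.   ] [0.57 0.35 0.22] 1.0006636498550268
rot [0.003  0.0072 0.0039]
```

play_rows(targets=[{"claw": 0,"linear": [0,0.05,-0.2],"rotation": [0.003,0.007,0.004]},{"claw": 0,"linear": [0.4,0,0],"rotation": [0,0,0]},{"claw": 0,"linear": [0.3,0,0],"rotation": [0,0,0]},{"claw": 0,"linear": [0.2,0,0],"rotation": [0,0,0]},{"claw": 0,"linear": [0,0,0],"rotation": [0,0,0]},{"claw": 0,"linear": [0,0,0],"rotation": [0,0,0]}])

```text
time: 4.18
position: [0.5738, 0.0183, 0.0583]
tool_rot: [-0.597, 1.48, 0.596]
ft_force: [1.1, 0.6, -0.4]
grip_width: 1.002
```

```bash
python3 d.py .5712 .0181 .0415
```

```text
4.1833 [0.5738 0.0183 0.0583] togo [ 0.67   0.069 -0.086] yaw 43.74 down [ 0.007  0.002 -1.   ] [ 1.06  0.61 -0.36] 1.0022032700641568
rot [-0.0001  0.0037  0.0021]
```

play_rows(targets=[{"claw": 0,"linear": [0.2,0.06,-0.1],"rotation": [0,0.004,0.002]},{"claw": 0,"linear": [0.25,0,0],"rotation": [0,0,0]},{"claw": 0,"linear": [0.15,0,0],"rotation": [0,0,0]},{"claw": 0,"linear": [0,0,0],"rotation": [0,0,0]},{"claw": 0,"linear": [0,0,0],"rotation": [0,0,0]}])

```text
time: 4.6
position: [0.5708, 0.0176, 0.0416]
tool_rot: [-0.597, 1.488, 0.597]
ft_force: [-0.5, -0.8, 0.2]
grip_width: 1.002
```

```bash
python3 d.py .5712 .0181 .0415; python3 - <<'E'
from h import *
t=get_image('top');s=get_image('side')
a=cv2.resize(s[190:270,260:400],None,fx=4,fy=4,interpolation=cv2.INTER_CUBIC);b=cv2.resize(t[140:300,250:410],(320,320))
a=cv2.resize(a,(480,274));o=np.zeros((320,800,3),np.uint8);o[:274,:480]=a;o[:,480:]=b;cv2.imwrite('pics/g1.png',o)
E
```

```text
4.6 [0.5708 0.0176 0.0416] togo [0.004 0.001 0.025] yaw 43.74 down [-0.001 -0.001 -1.   ] [-0.47 -0.77  0.23] 1.0015142792298088
rot [-0.0001 -0.0008 -0.0001]
```

View pics/g1.png

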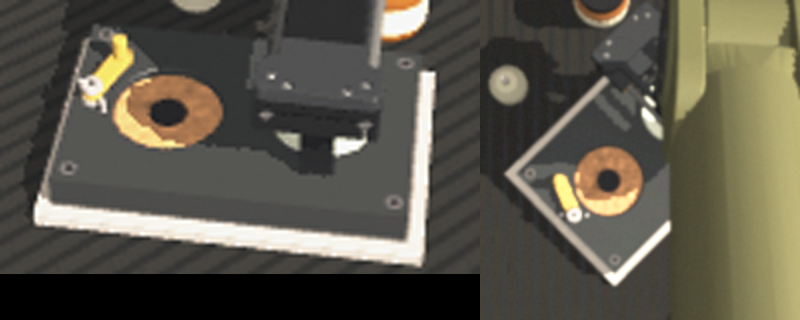

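The side view shows the fingers straddling the blank on the land, just above the top face. Next I'll close lightly.

play_rows(targets=[{"claw": 0.3,"linear": [0,0,0],"rotation": [0,0,0]},{"claw": 0.3,"linear": [0,0,0],"rotation": [0,0,0]},{"claw": 0.3,"linear": [0,0,0],"rotation": [0,0,0]},{"claw": 0.3,"linear": [0,0,0],"rotation": [0,0,0]},{"claw": 0.3,"linear": [0,0,0],"rotation": [0,0,0]},{"claw": 0.3,"linear": [0,0,0],"rotation": [0,0,0]}], newtons=4)

```text
time: 5.2
position: [0.5714, 0.0178, 0.0425]
tool_rot: [-0.597, 1.487, 0.597]
ft_force: [1.1, 0.8, -0.7]
grip_width: 0.798
```

```bash
python3 d.py .4963 .0893 .0415; python3 - <<'E'
from h import *
# side-view cork centre from the first side picture: ellipse rim, checked against top
S=cv2.imread('pics/side0.png');hs=cv2.cvtColor(S,cv2.COLOR_BGR2HSV)
k=np.zeros(S.shape[:2],np.uint8);r=(slice(206,238),slice(288,330))
k[r]=((hs[r][...,1]>60)&(hs[r][...,2]>140)&(hs[r][...,0]<26)).astype(np.uint8)
ct=max(cv2.findContours(k,0,1)[0],key=len)
e=cv2.fitEllipse(ct);print(e,ray('side',[e[0]],.032))
g=S[212:234,298:322].min(2);n,l,s,c=cv2.connectedComponentsWithStats((g<75).astype(np.uint8));print([(s[i].tolist(),(c[i]+[298,212]).round(2)) for i in range(1,n)])
E
```

```text
5.2 [0.5714 0.0178 0.0425] togo [ 0.039  4.144 -0.193] yaw 43.75 down [ 0.001 -0.    -1.   ] [ 1.14  0.77 -0.66] 0.7982166266714872
rot [0.     0.0002 0.0004]
((308.1639099121094, 222.08534240722656), (20.36986541748047, 30.45616912841797), 87.74112701416016) [[0.49864521 0.09233903 0.032     ]]
[([18, 0, 6, 4, 12], array([319.08, 213.08])), ([6, 7, 11, 8, 66], array([308.62, 222.44])), ([21, 16, 3, 2, 4], array([320.25, 228.75])), ([18, 19, 1, 1, 1], array([316., 231.]))]
```

play_rows(targets=[{"claw": 0.3,"linear": [0.02,0.4,-0.02],"rotation": [0,0,0]},{"claw": 0.3,"linear": [0.01,0.4,-0.02],"rotation": [0,0,0]},{"claw": 0.3,"linear": [0,0.4,-0.02],"rotation": [0,0,0]},{"claw": 0.3,"linear": [0,0.4,-0.02],"rotation": [0,0,0]},{"claw": 0.3,"linear": [0,0.4,-0.02],"rotation": [0,0,0]},{"claw": 0.3,"linear": [0,0,0],"rotation": [0,0,0]}])

```text
time: 5.7
position: [0.5321, 0.0551, 0.0425]
tool_rot: [-0.598, 1.485, 0.595]
ft_force: [-0.2, -0.6, -1.1]
grip_width: 0.801
```

```bash
python3 d.py .4963 .0893 .042
```

```text
5.7 [0.5321 0.0551 0.0425] togo [ 0.014  1.977 -0.089] yaw 43.75 down [ 0.003 -0.001 -1.   ] [-0.24 -0.63 -1.08] 0.801305170026016
rot [0.     0.001  0.0017]
```

play_rows(targets=[{"claw": 0.3,"linear": [0,0.4,-0.02],"rotation": [0,0.001,0.001]},{"claw": 0.3,"linear": [0,0.4,-0.02],"rotation": [0,0,0]},{"claw": 0.3,"linear": [0,0.4,-0.02],"rotation": [0,0,0]},{"claw": 0.3,"linear": [0,0.4,-0.02],"rotation": [0,0,0]},{"claw": 0.3,"linear": [0,0.2,-0.02],"rotation": [0,0,0]},{"claw": 0.3,"linear": [0,0,0],"rotation": [0,0,0]},{"claw": 0.3,"linear": [0,0,0],"rotation": [0,0,0]}])

```text
time: 6.28
position: [0.495, 0.0908, 0.0424]
tool_rot: [-0.6, 1.484, 0.599]
ft_force: [1.1, -0.7, -0.9]
grip_width: 0.802
```

```bash
python3 d.py .4963 .0893 .042
```

```text
6.2833 [0.495  0.0908 0.0424] togo [ 0.015 -0.079 -0.005] yaw 43.94 down [ 0.002 -0.    -1.   ] [ 1.13 -0.75 -0.94] 0.8024707153832625
rot [0.0021 0.0009 0.001 ]
```

play_rows(targets=[{"claw": 0.3,"linear": [0,-0.08,0],"rotation": [0.002,0,0]},{"claw": 0.3,"linear": [0,0,0],"rotation": [0,0,0]},{"claw": 0.3,"linear": [0,0,0],"rotation": [0,0,0]}])

```text
time: 6.53
position: [0.4958, 0.0888, 0.042]
tool_rot: [-0.596, 1.488, 0.596]
ft_force: [-0.4, -0.0, -0.1]
grip_width: 0.799
```

```bash
python3 d.py .4963 .0893 .042; python3 - <<'E'
from h import *
t=get_image('top');s=get_image('side');cv2.imwrite('pics/t2.png',t);cv2.imwrite('pics/s2.png',s)
a=cv2.resize(s[190:260,260:365],(480,320),interpolation=cv2.INTER_CUBIC);b=cv2.resize(t[170:290,250:370],(320,320),interpolation=cv2.INTER_CUBIC)
cv2.imwrite('pics/g2.png',np.hstack([a,b]))
E
```

```text
6.5333 [0.4958 0.0888 0.042 ] togo [-0.001 -0.001  0.028] yaw 43.67 down [-0. -0. -1.] [-0.42 -0.03 -0.12] 0.7986905103268467
rot [-0.0009 -0.0002  0.0001]
```

View pics/g2.png

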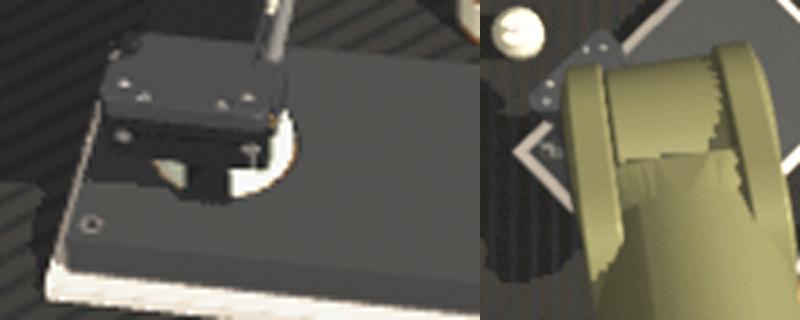

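The side view shows the blank over the recess, with a thin cork rim visible at its right edge. I'll release it.

play_rows(targets=[{"claw": 0.15,"linear": [0,0,0],"rotation": [0,0,0]},{"claw": 0.1,"linear": [0,0,0],"rotation": [0,0,0]},{"claw": 0,"linear": [0,0,0],"rotation": [0,0,0]},{"claw": 0,"linear": [0,0,0],"rotation": [0,0,0]},{"claw": 0,"linear": [0,0,0],"rotation": [0,0,0]}])

```text
time: 7.05
position: [0.4961, 0.0883, 0.042]
tool_rot: [-0.596, 1.488, 0.595]
ft_force: [-0.6, -0.7, 0.3]
grip_width: 0.981
```

```bash
python3 d.py .4963 .0893 .042; python3 - <<'E'
from h import *
s=get_image('side');cv2.imwrite('pics/s3.png',s);a=cv2.imread('pics/s2.png')
cv2.imwrite('pics/g3.png',np.hstack([cv2.resize(i[200:250,270:340],(400,286),interpolation=cv2.INTER_CUBIC) for i in(a,s)]))
E
```

```text
7.05 [0.4961 0.0883 0.042 ] togo [0.002 0.023 0.031] yaw 43.61 down [-0.    -0.001 -1.   ] [-0.61 -0.69  0.3 ] 0.9807479261874007
rot [-0.0015 -0.0004  0.0001]
```

View pics/g3.png

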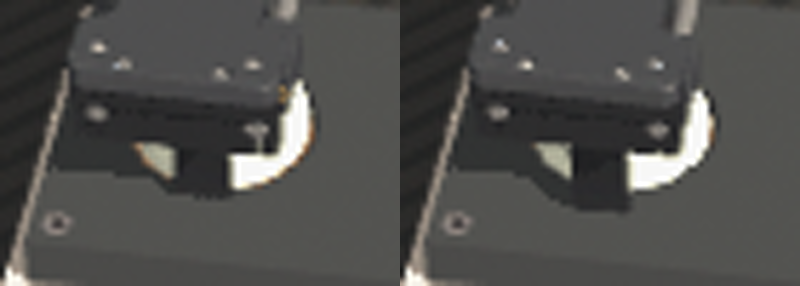

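play_rows(targets=[{"claw": 0,"linear": [-0.3,0,0],"rotation": [0,0,0]},{"claw": 0,"linear": [-0.8,0,0],"rotation": [0,0,0]},{"claw": 0,"linear": [-1,0,0],"rotation": [0,0,0]},{"claw": 0.5,"linear": [-1,-1,0],"rotation": [0,0,0]},{"claw": 1,"linear": [-0.5,-1,0],"rotation": [0,0,0]},{"claw": 1,"linear": [0,-1,0],"rotation": [0,0,0]},{"claw": 1,"linear": [0,-1,0],"rotation": [0,0,0]},{"claw": 1,"linear": [0,-1,0],"rotation": [0,0,0]},{"claw": 1,"linear": [0,-1,0],"rotation": [0,0,0]}])

```text
time: 7.85
position: [0.6013, -0.017, 0.1414]
tool_rot: [-0.603, 1.483, 0.608]
ft_force: [-0.7, 0.2, 0.1]
grip_width: 0.631
```

```bash
python3 - <<'E'
from h import *
t=get_image('top');s=get_image('side');cv2.imwrite('pics/t4.png',t);cv2.imwrite('pics/s4.png',s)
a=cv2.resize(s[190:260,260:365],(480,320),interpolation=cv2.INTER_CUBIC);b=cv2.resize(t[190:280,260:350],(320,320),interpolation=cv2.INTER_CUBIC)
cv2.imwrite('pics/g4.png',np.hstack([a,b]))
E
```

```text
(no output)
```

View pics/g4.png

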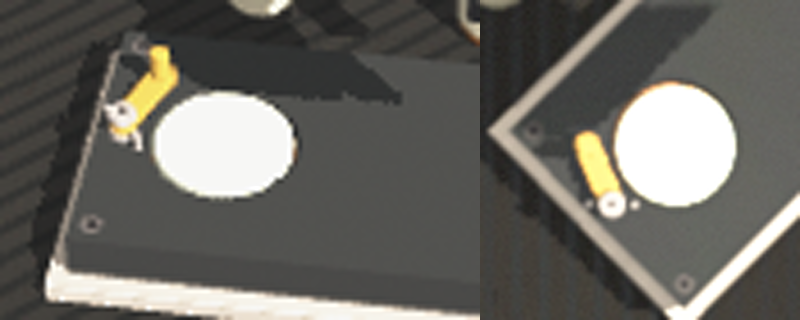

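The blank covers the recess, with only thin cork slivers showing. Its centre is at crop (225,145) in the side view and (675,145) in the top view. I'll check its height by triangulating, against the same measurement on the first pictures.

```bash
python3 - <<'E'
from h import *
def cen(f,r):
    im=cv2.imread(f);h=cv2.cvtColor(im,cv2.COLOR_BGR2HSV);x0,y0,x1,y1=r
    m=((h[y0:y1,x0:x1,1]<45)&(h[y0:y1,x0:x1,2]>200)).astype(np.uint8)
    n,l,s,c=cv2.connectedComponentsWithStats(m);i=1+s[1:,4].argmax()
    e=cv2.fitEllipse(max(cv2.findContours((l==i).astype(np.uint8),0,1)[0],key=len));print(f,s[i].tolist(),(c[i]+[x0,y0]).round(2),[np.round(v,2) for v in e[1:]])
    return c[i]+[x0,y0]
def tri(t,s):
    f=lambda c,p:ray(c,[p],np.array([0.]))[0]
    a0,a1=ray('top',[t],1e-9)[0],ray('top',[t],.1)[0];b0,b1=ray('side',[s],1e-9)[0],ray('side',[s],.1)[0]
    u=a1-a0;v=b1-b0;k=np.linalg.lstsq(np.c_[u,-v],b0-a0,rcond=None)[0];P=a0+u*k[0];Q=b0+v*k[1];print('tri',((P+Q)/2).round(4),'gap',np.linalg.norm(P-Q).round(4))
t=cen('pics/top0.png',(325,172,370,217));s=cen('pics/side0.png',(332,203,376,242));tri(t,s)
t=cen('pics/t4.png',(296,205,340,255));s=cen('pics/s4.png',(290,204,332,240));tri(t,s)
for z in(.041,.047):print(z,ray('top',[t],z).round(4),ray('side',[s],z).round(4))
E
python3 d.py .4963 .0893 .05
```

```text
pics/top0.png [6, 6, 34, 34, 884] [347.21 194.47] [array([32.43, 32.92]), np.float64(138.72)]
pics/side0.png [7, 8, 31, 25, 584] [354.19 222.67] [array([23.13, 30.13]), np.float64(98.78)]
tri [0.5717 0.0176 0.0446] gap 0.0011
pics/t4.png [2, 9, 34, 34, 889] [314.63 230.56] [array([32.68, 32.89]), np.float64(8.92)]
pics/s4.png [4, 6, 30, 23, 555] [308.58 221.26] [array([22.16, 29.77]), np.float64(91.24)]
tri [0.4957 0.0875 0.0402] gap 0.0012
0.041 [[0.4952 0.0878 0.041 ]] [[0.4958 0.0865 0.041 ]]
0.047 [[0.4952 0.088  0.047 ]] [[0.4923 0.0816 0.047 ]]
7.95 [ 0.6024 -0.0211  0.1413] togo [3.643 6.132 0.01 ] yaw 44.02 down [ 0.002 -0.    -1.   ] [ 0.13 -0.19  0.19] 0.542303974160885
rot [0.0029 0.0009 0.0011]
```

At z = 0.041 the two views agree to about 1.5 mm, but at 0.047 they differ by about 7 mm. The blank has therefore dropped and is seated, with its centre at (0.495, 0.088). Next I'll locate the stud for the clip push.

```bash
python3 - <<'E'
from h import *
x=np.array([.6915,-.7223]);y=np.array([.7223,.6915]);seat=np.array([.4953,.088]);piv=seat-.051*x
st=ray('side',[(295,201.2)],.063)[0,:2];v=st-piv;print('side stud',st,'r',np.linalg.norm(v),'theta',np.arctan2(v@x,v@y))
im=cv2.imread('pics/t4.png');h=cv2.cvtColor(im,cv2.COLOR_BGR2HSV);m=((h[...,0]>24)&(h[...,0]<34)&(h[...,1]>90)&(h[...,2]>150)).astype(np.uint8)
m[:,:280]=0;m[:,302:]=0;m[:222]=0;m[250:]=0
ys,xs=np.nonzero(m);P=ray('top',np.c_[xs,ys],.05)[:,:2]-piv;print(len(xs));c=P.mean(0);print('bar centroid r',np.linalg.norm(c),'theta',np.arctan2(c@x,c@y))
for th in(.3,.45,.6):
    p=piv+.036*(np.cos(th)*y+np.sin(th)*x);print(th,p,proj('side',[[*p,.064]]).round(1),proj('top',[[*p,.064]]).round(1))
print('pivot px',proj('side',[[*piv,.053]]),proj('top',[[*piv,.053]]))
E
python3 d.py .504 .171 .14 77.5
```

```text
side stud [0.49700164 0.14013194] r 0.040007121337028516 theta 0.37133441283845053
100
bar centroid r 0.02622725534822691 theta 0.3809607110746017
0.3 [0.4922316  0.14093509] [[293.1 201.5]] [[289.1 232. ]]
0.45 [0.49427568 0.13594271] [[295.1 202.3]] [[291.5 231. ]]
0.6 [0.49555075 0.13070092] [[296.8 203.3]] [[294.1 230.4]]
pivot px [[285.70784381 214.81996806]] [[297.09763836 247.57612039]]
7.95 [ 0.6024 -0.0211  0.1413] togo [0.043 8.262 2.507] yaw 44.02 down [ 0.002 -0.    -1.   ] [ 0.13 -0.19  0.19] 0.542303974160885
rot [-0.3721  0.0006  0.0013]
```

play_rows(targets=[{"claw": 1,"linear": [0,1,0.3],"rotation": [0,0,0]},{"claw": 1,"linear": [0,1,0.3],"rotation": [0,0,0]},{"claw": 1,"linear": [0,1,0.3],"rotation": [0,0,0]},{"claw": 1,"linear": [0,1,0.3],"rotation": [0,0,0]},{"claw": 1,"linear": [0,1,0.3],"rotation": [0,0,0]},{"claw": 1,"linear": [0,1,0.3],"rotation": [0,0,0]},{"claw": 1,"linear": [0,1,0.3],"rotation": [0,0,0]},{"claw": 1,"linear": [0,0.8,0.3],"rotation": [0,0,0]},{"claw": 1,"linear": [0,0,0],"rotation": [0,0,0]}])

```text
time: 8.7
position: [0.5031, 0.1682, 0.1434]
tool_rot: [-0.597, 1.487, 0.595]
ft_force: [-0.2, -0.5, -0.9]
grip_width: 0.006
```

play_rows(targets=[{"claw": 1,"linear": [0,0,0],"rotation": [-0.062,0,0]},{"claw": 1,"linear": [0,0,0],"rotation": [-0.062,0,0]},{"claw": 1,"linear": [0,0,0],"rotation": [-0.062,0,0]},{"claw": 1,"linear": [0,0,0],"rotation": [-0.062,0,0]},{"claw": 1,"linear": [0,0,0],"rotation": [-0.062,0,0]},{"claw": 1,"linear": [0,0,0],"rotation": [-0.062,0,0]},{"claw": 1,"linear": [0,0,0],"rotation": [0,0,0]},{"claw": 1,"linear": [0,0,0],"rotation": [0,0,0]}])

```text
time: 9.37
position: [0.499, 0.1705, 0.1464]
tool_rot: [-1.068, 1.293, 1.067]
ft_force: [0.1, -0.3, -0.3]
grip_width: 0.007
```

```bash
python3 d.py .504 .171 .055 77.5
```

```text
9.3667 [0.499  0.1705 0.1464] togo [ 3.655 -0.192  0.059] yaw 79.07 down [ 0. -0. -1.] [ 0.08 -0.31 -0.35] 0.007362123624562472
rot [0.0175 0.     0.0002]
```

play_rows(targets=[{"claw": 1,"linear": [0.5,-0.19,0.06],"rotation": [0.017,0,0]},{"claw": 1,"linear": [0.8,0,0],"rotation": [0,0,0]},{"claw": 1,"linear": [0.8,0,0],"rotation": [0,0,0]},{"claw": 1,"linear": [0.6,0,0],"rotation": [0,0,0]},{"claw": 1,"linear": [0.3,0,0],"rotation": [0,0,0]},{"claw": 1,"linear": [0,0,0],"rotation": [0,0,0]},{"claw": 1,"linear": [0,0,0],"rotation": [0,0,0]}])

```text
time: 9.95
position: [0.5058, 0.1703, 0.0662]
tool_rot: [-1.032, 1.311, 1.029]
ft_force: [-0.0, -0.1, -0.5]
grip_width: 0.005
```

```bash
python3 d.py .504 .171 .055 77.5
```

```text
9.95 [0.5058 0.1703 0.0662] togo [0.45  0.079 0.008] yaw 76.24 down [ 0.003  0.    -1.   ] [-0.03 -0.06 -0.46] 0.005193182584770341
rot [-0.014   0.0004  0.0016]
```

play_rows(targets=[{"claw": 1,"linear": [0.2,0.05,0],"rotation": [-0.01,0,0.002]},{"claw": 1,"linear": [0.2,0,0],"rotation": [0,0,0]},{"claw": 1,"linear": [0.05,0,0],"rotation": [0,0,0]},{"claw": 1,"linear": [0,0,0],"rotation": [0,0,0]},{"claw": 1,"linear": [0,0,0],"rotation": [0,0,0]}])

```text
time: 10.37
position: [0.5064, 0.1713, 0.0561]
tool_rot: [-1.041, 1.303, 1.042]
ft_force: [-0.3, 0.1, -0.1]
grip_width: 0.005
```

```bash
python3 d.py .492 .1175 .055 77.5
```

```text
10.3667 [0.5064 0.1713 0.0561] togo [ 0.036  0.081 -2.228] yaw 77.11 down [ 0.003  0.003 -1.   ] [-0.29  0.08 -0.06] 0.005199518726596934
rot [-0.0043  0.002   0.0014]
```

Push slowly along −z of the tool, with a small correction along y.

play_rows(targets=[{"claw": 1,"linear": [0.02,0.05,-0.2],"rotation": [-0.004,0.002,0.001]},{"claw": 1,"linear": [0.01,0.03,-0.2],"rotation": [0,0,0]},{"claw": 1,"linear": [0,0,-0.2],"rotation": [0,0,0]},{"claw": 1,"linear": [0,0,-0.2],"rotation": [0,0,0]},{"claw": 1,"linear": [0,0,-0.2],"rotation": [0,0,0]},{"claw": 1,"linear": [0,0,-0.2],"rotation": [0,0,0]},{"claw": 1,"linear": [0,0,-0.2],"rotation": [0,0,0]}])

```text
time: 10.95
position: [0.4995, 0.1373, 0.0578]
tool_rot: [-1.048, 1.294, 1.045]
ft_force: [1.0, 1.5, 0.0]
grip_width: 0.01
```

```bash
python3 d.py .492 .1175 .055 77.5
```

```text
10.95 [0.4995 0.1373 0.0578] togo [ 0.107  0.124 -0.837] yaw 77.58 down [ 0.009  0.005 -1.   ] [0.97 1.5  0.04] 0.009867498050961767
rot [0.0008 0.0041 0.0049]
```

play_rows(targets=[{"claw": 1,"linear": [0.06,0.06,-0.2],"rotation": [0,0.003,0.004]},{"claw": 1,"linear": [0.04,0.06,-0.2],"rotation": [0,0,0]},{"claw": 1,"linear": [0,0.03,-0.2],"rotation": [0,0,0]},{"claw": 1,"linear": [0,0,-0.15],"rotation": [0,0,0]},{"claw": 1,"linear": [0,0,-0.1],"rotation": [0,0,0]}])

```text
time: 11.37
position: [0.4889, 0.1147, 0.055]
tool_rot: [-1.045, 1.305, 1.049]
ft_force: [1.1, 7.7, -0.1]
grip_width: 0.011
```

```bash
python3 d.py .492 .1175 .055 77.5
```

```text
11.3667 [0.4889 0.1147 0.055 ] togo [-0.001 -0.095  0.137] yaw 77.49 down [-0.002  0.002 -1.   ] [ 1.14  7.67 -0.13] 0.011184591945306356
rot [-0.0001  0.0009 -0.0013]
```

play_rows(targets=[{"claw": 1,"linear": [0,-0.05,-0.12],"rotation": [0,0,0]},{"claw": 1,"linear": [0,0,-0.1],"rotation": [0,0,0]}])

```text
time: 11.53
position: [0.4889, 0.1148, 0.0553]
tool_rot: [-1.04, 1.297, 1.054]
ft_force: [3.0, 5.7, -1.8]
grip_width: 0.005
```

play_rows(targets=[{"claw": 1,"linear": [0,0,0.4],"rotation": [0,0,0]},{"claw": 1,"linear": [0,0,0.8],"rotation": [0,0,0]},{"claw": 1,"linear": [-0.5,0,0.8],"rotation": [0,0,0]},{"claw": 1,"linear": [-1,0,0.5],"rotation": [0,0,0]},{"claw": 1,"linear": [-1,0,1],"rotation": [0,0,0]},{"claw": 1,"linear": [-1,0,1],"rotation": [0,0,0]},{"claw": 1,"linear": [-1,0,1],"rotation": [0,0,0]},{"claw": 1,"linear": [0,0,1],"rotation": [0,0,0]},{"claw": 1,"linear": [0,0,1],"rotation": [0,0,0]},{"claw": 1,"linear": [0,0,0],"rotation": [0,0,0]}])

```text
time: 12.37
position: [0.5273, 0.3027, 0.1699]
tool_rot: [-1.041, 1.313, 1.052]
ft_force: [-1.0, 0.9, 0.2]
grip_width: 0.009
```

```bash
python3 d.py .492 .1175 .055 77.5; python3 - <<'E'
from h import *
t=get_image('top');s=get_image('side');cv2.imwrite('pics/t5.png',t);cv2.imwrite('pics/s5.png',s)
a=cv2.resize(s[190:260,260:365],(480,320),interpolation=cv2.INTER_CUBIC);b=cv2.resize(t[190:280,260:350],(320,320),interpolation=cv2.INTER_CUBIC)
cv2.imwrite('pics/g5.png',np.hstack([a,b]))
E
```

```text
12.3667 [0.5273 0.3027 0.1699] togo [ 4.608 -0.285 -7.529] yaw 77.39 down [-0.01   0.001 -1.   ] [-1.04  0.92  0.18] 0.009109853465981426
rot [-0.0012 -0.0011 -0.0065]
```

View pics/g5.png

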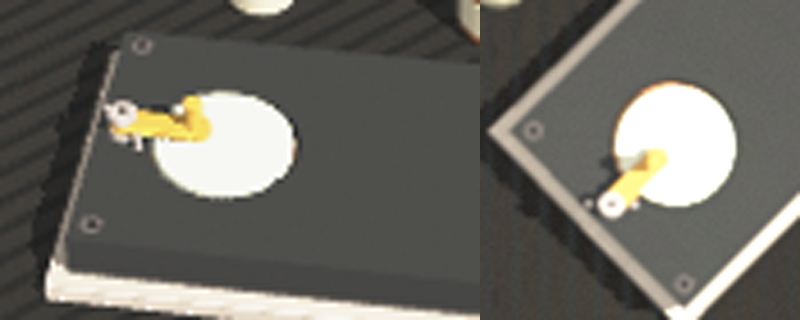

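The clip now points across the blank towards the recess centre, from its pivot at crop (612,205) to its tip at (657,157) in the top view. On the last push it did not yield. I'll check the angle and the bystanders numerically.

```bash
python3 - <<'E'
from h import *
x=np.array([.6915,-.7223]);y=np.array([.7223,.6915]);seat=np.array([.4953,.088]);piv=seat-.051*x
im=cv2.imread('pics/t5.png');h=cv2.cvtColor(im,cv2.COLOR_BGR2HSV);m=((h[...,0]>22)&(h[...,0]<34)&(h[...,1]>80)&(h[...,2]>150)).astype(np.uint8)
k=np.zeros_like(m);k[225:252,292:316]=m[225:252,292:316]
n,l,s,c=cv2.connectedComponentsWithStats(k);i=1+s[1:,4].argmax();ys,xs=np.nonzero(l==i)
P=ray('top',np.c_[xs,ys],.05)[:,:2]-piv;q=P.mean(0);print(len(xs),'theta',np.arctan2(q@x,q@y),np.linalg.norm(q))
v=cv2.fitLine(P.astype(np.float32),cv2.DIST_L2,0,.01,.01).ravel()[:2];v*=np.sign(v@x);print('line theta',np.arctan2(v@x,v@y))
for th in(1.3,1.45,1.57):print(th,proj('side',[[*(piv+.036*(np.cos(th)*y+np.sin(th)*x)),.064]]).round(1))
d=cv2.absdiff(im,cv2.imread('pics/top0.png')).max(2)
for nme,(a,b,e,f) in dict(jar=(295,118,330,150),bob=(252,170,276,194),brush=(345,236,408,310)).items():print(nme,(d[b:f,a:e]>50).sum())
E
```

```text
80 theta 1.488128312584041 0.022971146168303157
line theta 1.5203691978955327
1.3 [[301.4 210. ]]
1.45 [[301.5 211.6]]
1.57 [[301.2 213. ]]
jar 0
bob 0
brush 0
```

```bash
python3 -c "
from bench import close_job;print(close_job())"
```

```text
the job is handed in; nothing more can be done
None
```

I slid the blank across the plate into the recess, swung the brass clip home over it, and handed the job in at about 12.5 s of the 51 s. `close_job` gives no verdict, so success rests on the checks below.

**What I did:** I held the blank at its sides with about 4 N and slid it some 103 mm along the top face without lifting it. I let it go over the recess, then pushed the clip stud round with the closed fingers and backed well clear.

**Last checks:**
- **Blank:** measured just after it was released, the two cameras agree to about 1.5 mm if its top is at 41 mm, the seated height. They differ by about 7 mm at the height it would have if it had not dropped. Its centre, (0.495, 0.088), is within about 0.5 mm of the recess position worked out from the nest outline. I judged flatness only by eye and did not measure height or flatness again after the clip push.
- **Clip:** the last push, at about 6 N, did not move it any further, so it is against its stop. The camera angle reads 1.49 to 1.52 rad, slightly under 1.57 but above the required 1.45. I put the difference down to 1–2 mm camera error.
- **Jar, bob and brush:** their patches in the top picture are unchanged from the start.

**Disagreement:** the first estimates of the recess centre differed by 2–5 mm between views and methods. I used a mean of the top-view values, and the seated blank ended closest to the one from the nest outline.

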